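# Tighten the exposure lamp's glass-retaining ring with the pin spanner

## Task

The exposure lamp has a new glass: take the pin spanner from its rest, fit both pins fully into the two holes of the lamp's recessed brass ring, and turn the ring clockwise until it is fully home and firmly tight against its stop, feeling your way and never forcing the spanner against the lamp. Then put the spanner back upright in its rest, pins in the slot, and let go; touch the lamp only with the spanner and leave everything else on the bench as it is.

Things in the scene. Friction and masses are not known exactly. Their poses are not given: they have to be found in the camera images.
- lamp: Exposure-lamp head fixed to the table, face up: round finned aluminium housing 120 mm across on a blue base plate 150 x 140 mm. Origin: centre of the plate's underside, on the housing's axis, z up. The rim is 86 mm above it, the bore 84 mm wide. A brass retaining ring lies recessed in the mouth round a glass that must not be forced.
- ring_seat (a point): Point on the lamp housing's axis at the height of the brass ring's flat top (12 mm below the rim); axes as the lamp's. Ring: radii 18 to 38 mm, 8 mm thick, two through holes 8 mm wide, chamfered 1 mm, 28 mm either side of the ring's own centre. That centre has unmeasured side play: up to 3 mm off this point along lamp x and again along y, but it stays put.
- ring (a joint): Turn of the brass ring in rad; grows clockwise seen from above. The line through its two holes points along the lamp's x axis at 0 and lies clockwise of it by the joint value. Starts at 0 to 0.45, turns stiffly (0.1 N m, stays where left), hard stop at 1.2 = fully home.
- spanner: T-handled steel pin spanner, about 250 g. Origin: middle of the yoke's underside, z up the stem. Yoke 64 mm (x) by 24 mm (y), 8 mm thick; two pins 6 mm thick, 6 mm long, tapered tips, point down at x = +28 and -28 mm. With the pins fully in, the yoke lies flat on the ring. Either way round fits.
- spanner_handle (a point): Middle of the spanner's red bar handle, 70 mm above the spanner's origin on its z axis; bar 80 mm long (spanner's x), 16 mm wide (y), 24 mm tall. Below it a 16 mm thick stem. Axes as the spanner's.
- rest: Wooden rest block of the spanner, 110 x 70 mm, 30 mm tall, fixed to the table. Origin: centre of its underside, z up.
- rest_slot (a point): Middle of the rest block's top, axes as the block's: slot 78 mm long (x), 14 mm wide (y), 16 mm deep. The spanner stands here upright, yoke flat on the block's top (spanner origin at this point, give or take a few mm), pins down in the slot, either way round.
- ink_jar: Bystander, leave alone: lidded blue ink jar, 70 mm across, 110 mm tall.
- ink_can: Bystander, leave alone: orange ink can, 72 mm across, 90 mm tall.
- squeegee: Bystander, leave alone: wooden squeegee, 240 mm long, lying flat.
- spare_ring: Bystander, leave alone: a brass ring without pin holes, 76 mm across, 8 mm thick, lying on the table.
- old_glass: Bystander, leave alone: old green glass disc, 60 mm across, 6 mm thick.
- tape: Bystander, leave alone: yellow roll of tape, 100 mm across, 24 mm tall.
- driver: Bystander, leave alone: screwdriver with a green handle, lying on the table.
Things that resemble listed ones, but are neither listed nor needed, are in the scene too. Of the things that look like the rest, take the one that is farthest to the robot's left at the start.

How it is judged:
On the way, in this order (a step that is already met when the one before it is completed fails the run):
1. Both pins are fully in the ring's holes, the ring not yet home (z of spanner in the frame of ring_seat below 0.0025 m and horizontal distance between spanner and ring_seat below 0.007 m and angle between spanner's own z axis and vertical below 0.08 rad and value of joint ring below 0.9 rad), for 0.1 s.
2. With the pins still in, the ring is turned home (1.17 rad or more) and nipped tight: at least 8 N between spanner and ring (value of joint ring above 1.17 rad and z of spanner in the frame of ring_seat below 0.004 m and horizontal distance between spanner and ring_seat below 0.007 m and contact force between spanner and lamp above 8 N), for 0.1 s.
At the end, for the whole second after the job is handed in: The ring is at 1.15 rad or more (stop at 1.2); the spanner stands released and still in its rest: within 12 mm of the slot's middle, yoke within 3 mm of the block's top, within 0.08 rad of upright (value of joint ring above 1.15 rad and horizontal distance between spanner and rest_slot below 0.012 m and z of spanner in the frame of rest_slot between -0.003 and 0.003 m and angle between spanner's own z axis and vertical below 0.08 rad and linear speed of spanner below 0.02 m/s and contact force between spanner and the fingers below 0.1 N); the robot touches nothing.
It fails at once if The spanner is forced against the lamp or its ring with more than 60 N (contact force between spanner and lamp above 60 N).
It fails at once if The fingers or arm touch the lamp (contact force between any of the fingers, the arm and lamp above 1 N).
It fails at once if A bystander is moved by more than 20 mm (distance of any of ink_jar, ink_can, squeegee, spare_ring, old_glass, tape, driver from where it was at the start of the episode above 0.02 m).
It also fails if it takes over 69 s, if anything falls off the work surface, if the arm or the gripper's body presses on something with over 40 N, if the wrist force passes 120 N, or if a joint passes its speed limit or range.

## Robot

A 7-joint arm with a two-finger parallel gripper is mounted at the origin on the work surface. World frame = base frame: x ahead of the robot, y to its left, z up, the work surface at z = 0. Lengths are in m, angles in rad, forces in N, time in s.
With the tool pointing down it reaches from about 0.4 to 0.85 m from the base axis. Payload 10.4 kg.
Tool frame: the origin (TCP) lies midway between the tips of the shut fingers; the grasp point (between the pads) lies ctrl.hold_point_z behind it (ctrl.hold_point_z is the distance from the TCP to the grasp point, in m); z points along the fingers, y is the line along which they close (so a half turn about z gives the same grasp; the last joint's range is limited). The gripper opens to 87 mm and grips with 3 to 60 N. Pads are 19 mm wide; open, the fingers measure 117 mm over their backs; the gripper's body (75 mm by 190 mm) begins 51 mm behind the grasp point.
Start: joints at [-1.129, 0.332, -0.065, 1.46, 0.022, 1.35, -0.088], TCP at [0.28, 0.559, 0.194] pointing down, gripper open.
Joint ranges: [-2.6, 2.6], [-0.5, 2.12], [-1.47, 1.34], [0.16, 2.42], [-1.27, 4.41], [0.06, 2.06], [-2.6, 2.6]. Speed limits (rad/s): [2.22, 2.22, 2.79, 2.79, 3.14, 3.14, 3.14].

## Interface

Orientations are given as [roll, pitch, yaw] about the fixed x, y, z axes, in that order (R = Rz(yaw) Ry(pitch) Rx(roll)).
In Python, from plant import sensors, cams, ctrl gives the robot as it stands.
- The arm moves only by the tool jog_arm, never from a script. Its arguments are lists of equal length, an entry for each row: "linear": the shift along the tool's x, y, z in cm, a list of three; "twist": the turn about the tool's z in degrees; "fingers": the opening, from -1 (shut) to 1 (fully open). A call has 1 to 10 rows; each row is the pose to reach, as a shift and turn from the pose commanded when the call began, along the tool's axes at that moment; what a row does not reach only later rows make up. A row lasts 1/12 s, in which the tool goes at most 41.7 mm and 7.16 degrees, less where a joint would pass 70% of its speed; a pose out of reach is approached as far as the arm can. A call with a gripper value outside its range is refused whole. The fingers move at their own pace and stop on an object; "newtons" is the grip in N (left out, the last holds). Time passes only in rows, so rows that repeat a pose let the fingers close. It gives the time, the measured TCP pose, the force, the opening and the grip force at its end, in the units of the state.
- sensors.state(): the state, without advancing time (a new reading comes with each control period).
- cams.grab_frame(name): name is "scene" or "top"; returns a dict with "color" (400x640x3 uint8, red, green, blue), "z_map" (400x640 float32, m along the optical axis (not along the pixel's ray), 0 where there is no reading), "fx", "fy", "cx", "cy" (pixels), "position" and "rotation" of the camera in the world. Camera axes: x right, y up, looking along -z (the intrinsics and any distortion apply to the point x, -y, -z); pixel columns grow to the right and rows downward; lengths in m; the calibration is good to about 2 mm. A picture is of the moment at which its call begins.
- ctrl.hand_in(): hands the job in; it is judged then, once.
The state is a dict: "time": time; "qpos": joint angles; "dq": joint speeds; "tau": joint torques, N m; "position": TCP position; "tcp_rot": TCP orientation; "contact_force": force on the tool from outside, world axes, zero at the start; "moment": the same for the moment, N m; "width": finger opening in m; "grip_force": force on a finger pad.
Only numpy, scipy, OpenCV 4.12 (cv2) and the standard library are available. Lean on these libraries where they do the work, as an engineer would, in place of code of your own. Each camera call takes 0.05 s, during which the arm holds its last target. There are 200 camera calls.

## Working session

There is one attempt and no reset: what is moved stays moved. The work goes in short steps, Python scripts to look and compute and a tool call to move; the robot and the scene stay as the last step left them, time stands still between calls to the robot, and variables do not carry over. Pictures are saved under pics/ and viewed, at most 10 in all, crops included, and the job is handed in when it is done.

Besides the shell and the picture viewer there is one more tool, called after "Request:" by a JSON object that holds its "op" and its "data". jog_arm: Moves the arm, as the interface text tells. Its arguments: {"type":"object","properties":{"linear":{"type":"array","items":{"type":"array","items":{"type":"number"}}},"twist":{"type":"array","items":{"type":"number"}},"fingers":{"type":"array","items":{"type":"number"}},"newtons":{"type":"number"}},"required":["linear","twist","fingers"]}

```bash
mkdir -p pics
cat > h.py <<'E'
import numpy as np,cv2
from plant import sensors,cams,ctrl
def grab(n):
    f=cams.grab_frame(n); np.savez(''+n+'.npz',**{k:v for k,v in f.items()}); return f
def load(n): return np.load(''+n+'.npz',allow_pickle=True)
def pts(f):
    z=f['z_map']; v,u=np.mgrid[:z.shape[0],:z.shape[1]]
    p=np.stack([(u-f['cx'])/f['fx']*z,-(v-f['cy'])/f['fy']*z,-z],-1)
    R=np.array(f['rotation']); 
    return p@R.T+np.array(f['position'])
E
python3 - <<'E'
from h import *
for n in ['scene','top']:
    f=grab(n); print(n,f.keys(),f['position'],f['rotation'],f['fx'],f['fy'],f['cx'],f['cy'])
    cv2.imwrite(f'pics/{n}0.png',f['color'][:,:,::-1])
print(sensors.state(),ctrl.hold_point_z)
E
```

```text
scene dict_keys(['color', 'z_map', 'fx', 'fy', 'cx', 'cy', 'position', 'rotation']) [ 1.35891801 -0.94693534  0.87260217] [0.99934801 0.00106036 0.72750759] 451.7629020198861 451.7629020198861 322.07233581208976 195.99602561544492
top dict_keys(['color', 'z_map', 'fx', 'fy', 'cx', 'cy', 'position', 'rotation']) [ 0.3841375  -0.03569817  1.34893247] [ 0.12807529  0.01989741 -1.56819051] 482.24678670583415 482.24678670583415 310.7387007957667 200.1999873593438
{'time': 0.1, 'qpos': array([-1.12860553,  0.33280277, -0.06470652,  1.46084412,  0.02157448,
        1.34990051, -0.08851488]), 'dq': array([ 5.17234006e-04, -9.73701899e-04,  2.52718093e-04, -7.89852392e-04,
        8.06275834e-05,  5.48316429e-06,  5.27059573e-04]), 'tau': array([ 2.50462268e-03, -6.24545360e+01,  2.54021923e-02, -3.90716171e+01,
       -6.14033989e-02,  3.67108150e-02,  2.29128170e-05]), 'position': array([0.27996995, 0.55836226, 0.19294352]), 'tcp_rot': array([-3.14033233e+00,  2.97298173e-05,  2.67680649e+00]), 'contact_force': array([0.96752298, 0.08576303, 0.15576743]), 'moment': array([ 0.01357042,  0.03299357, -0.01019866]), 'grip_force': 0.0, 'width': 0.08713569512376565} 0.0187
```

```bash
sed -i 's/    R=np.array(f\[.rotation.\]); /    from scipy.spatial.transform import Rotation as Ro; R=Ro.from_euler("xyz",f["rotation"]).as_matrix()/' h.py
python3 - <<'E'
from h import *
f=load('top');p=pts(f)
for n in ['top','scene']:
    p=pts(load(n)); m=np.isfinite(p[...,2])&(load(n)['z_map']>0); print(n,np.percentile(p[m][:,2],[5,25,50,75,95]))
E
```

```text
top [-7.53555571e-01 -4.90541206e-03 -6.17899752e-04  3.74881578e-03
  1.11646984e-01]
scene [-0.75031857 -0.14289172  0.00110948  0.09205264  0.3580215 ]
```

View pics/top0.png

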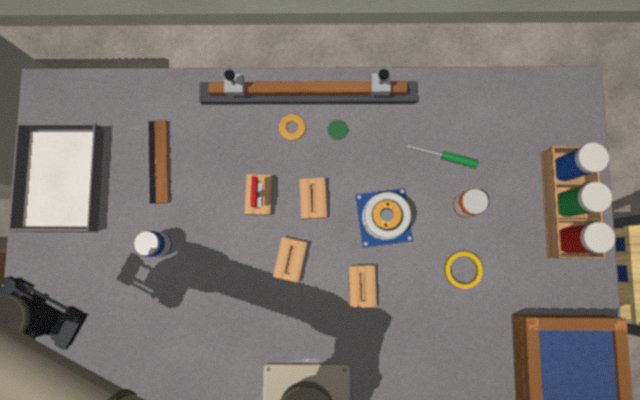

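View pics/scene0.png

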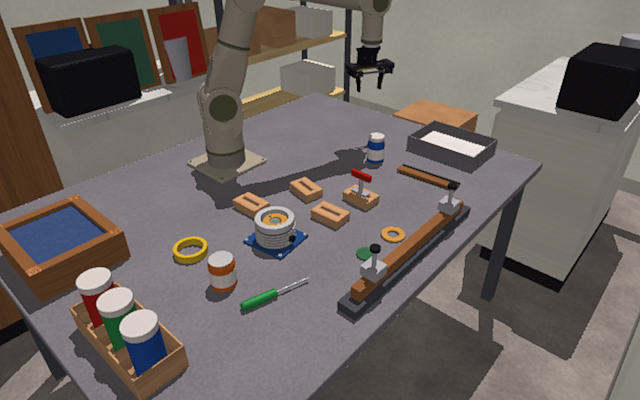

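Top image candidates for the rest: blocks at (258,194) with the spanner, (313,198), (290,259) and (363,286). The leftmost is (258,194). The lamp is at (386,217). Next I'll measure these and view a close crop.

Run:
```python
from h import *
f=load('top');p=pts(f);c=f['color'].astype(int);h=cv2.cvtColor(f['color'],cv2.COLOR_RGB2HSV)
def rep(n,m):
    q=p[m]; 
    (cx,cy),s,a=cv2.minAreaRect(q[:,:2].astype(np.float32)*1000); print(n,m.sum(),'med',q.mean(0).round(4),'rect',round(cx,1),round(cy,1),np.round(s,1),round(a,2),'z',np.percentile(q[:,2],[5,50,95]).round(4))
v,u=np.mgrid[:400,:640]
def box(x0,x1,y0,y1): return (u>=x0)&(u<x1)&(v>=y0)&(v<y1)
for n,(x,y) in dict(rest=(258,194),b2=(313,198),b3=(290,259),b4=(363,286)).items():
    m=box(x-28,x+28,y-32,y+32)&(abs(p[...,2]-.03)<.006); rep(n,m)
b=box(230,290,160,230)
red=b&((h[...,0]<8)|(h[...,0]>172))&(h[...,1]>150)&(p[...,2]>.085); rep('handle',red)
L=box(345,425,180,255)
rep('plate',L&(h[...,0]>100)&(h[...,0]<125)&(h[...,1]>120))
rep('rim',L&(p[...,2]>.081)&(p[...,2]<.1))
rep('ringtop',L&(abs(p[...,2]-.074)<.004)&(h[...,1]>120))
rep('glass?',L&box(375,400,205,228))
print(p[214,375:400,2].round(3))
a=cv2.resize(f['color'][180:255,345:425],None,fx=7,fy=7,interpolation=cv2.INTER_CUBIC)
b=cv2.resize(f['color'][170:220,235:285],None,fx=4.6,fy=4.6,interpolation=cv2.INTER_CUBIC)
im=np.zeros((525,790,3),np.uint8);im[:525,:560]=a;im[:230,560:790]=b
cv2.imwrite('pics/crop1.png',im[:,:,::-1])
```

```text
rest 678 med [0.5686 0.1351 0.0295] rect 571.0 138.6 [ 71.2 110. ] 88.5 z [0.0254 0.0294 0.0344]
b2 822 med [ 0.5607 -0.0133  0.0293] rect 560.9 -13.4 [110.3  70. ] 3.2 z [0.0253 0.0293 0.0335]
b3 881 med [0.3914 0.0486 0.0297] rect 391.6 48.9 [ 70.3 110. ] 77.99 z [0.0256 0.0297 0.0338]
b4 923 med [ 0.3198 -0.1471  0.0298] rect 319.9 -147.5 [109.2  70.1] 0.17 z [0.0255 0.0298 0.0339]
handle 166 med [0.5678 0.1382 0.1108] rect 568.0 138.5 [14.5 79.5] 88.91 z [0.1062 0.1109 0.1146]
plate 525 med [ 0.4899 -0.193   0.0124] rect 493.2 -148.9 [154.5 273.7] 14.47 z [0.0028 0.0074 0.0117]
rim 811 med [ 0.5081 -0.2105  0.0855] rect 508.2 -210.5 [115.9 116.9] 88.67 z [0.0818 0.0853 0.0895]
ringtop 409 med [ 0.5108 -0.2113  0.0736] rect 511.6 -210.8 [74.7 72.1] 0.51 z [0.0706 0.0735 0.0768]
glass? 575 med [ 0.5059 -0.2115  0.0764] rect 471.8 -134.5 [ 79.2 252. ] 24.15 z [0.0652 0.0722 0.0777]
[0.073 0.072 0.071 0.072 0.073 0.062 0.068 0.069 0.07  0.066 0.067 0.07
 0.071 0.066 0.067 0.068 0.064 0.071 0.073 0.077 0.078 0.071 0.076 0.075
 0.074]
```

View pics/crop1.png

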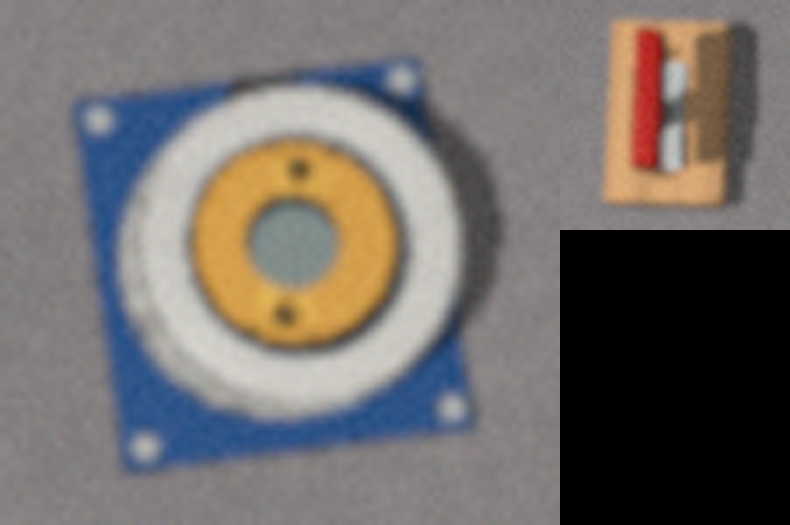

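Crop: the spanner (red bar) stands on the leftmost block. The ring's holes are at crop pixels (298,170) and (285,313). The plate's long axis is tilted about 8° left of the image vertical.

```bash
cat >> h.py <<'E'
from scipy.spatial.transform import Rotation as Ro
def ray(f,u,v,z):
    R=Ro.from_euler("xyz",f["rotation"]).as_matrix(); d=R@np.array([(u-f['cx'])/f['fx'],-(v-f['cy'])/f['fy'],-1]); o=np.array(f['position']); return o+d*(z-o[2])/d[2]
def togo(pos,yaw_deg):
    s=sensors.state(); R=Ro.from_euler('xyz',s['tcp_rot']).as_matrix()
    d=R.T@(np.array(pos)-s['position'])*100; y=np.degrees(s['tcp_rot'][2]); t=-((yaw_deg-y+180)%360-180)
    print('pos',s['position'].round(4),'rpy',np.degrees(s['tcp_rot']).round(2),'F',s['contact_force'].round(1),'M',s['moment'].round(2),'w',round(s['width'],4),'t',round(s['time'],2)); print('move cm',d.round(2),'twist',round(t,2))
E
python3 - <<'E'
from h import *
f=load('top');g=cv2.cvtColor(f['color'],cv2.COLOR_RGB2GRAY).astype(float)
H=[]
for x,y in [(345+298/7-.5,180+170/7-.5),(345+285/7-.5,180+313/7-.5)]:
    x0,y0=round(x),round(y); w=g[y0-3:y0+4,x0-3:x0+4]; w=np.clip(np.median(w)-12-w,0,None); v,u=np.mgrid[y0-3:y0+4,x0-3:x0+4]
    H.append(ray(f,(u*w).sum()/w.sum(),(v*w).sum()/w.sum(),.0735)); print(x,y,(u*w).sum()/w.sum(),(v*w).sum()/w.sum(),H[-1])
d=H[0]-H[1];print('len',np.linalg.norm(d),'yaw',np.degrees(np.arctan2(d[1],d[0])),'ctr',(H[0]+H[1])/2)
C=[ray(f,345+x/7-.5,180+y/7-.5,.006) for x,y in [(75,100),(418,58),(475,425),(125,470)]]
print(np.round(C,4), np.mean(C,0)); e=C[0]-C[3]+C[1]-C[2];print('plate yaw',np.degrees(np.arctan2(e[1],e[0])))
# handle rectangle via pixel mask on top plane
h=cv2.cvtColor(f['color'],cv2.COLOR_RGB2HSV);m=((h[...,0]<8)|(h[...,0]>172))&(h[...,1]>150);m[:160]=0;m[230:]=0;m[:,:230]=0;m[:,290:]=0
ys,xs=np.nonzero(m);q=np.array([ray(f,a,b,.112)[:2] for a,b in zip(xs,ys)],np.float32)*1000;print(cv2.minAreaRect(q),q.mean(0))
togo([.568,.1385,.16],180)
E
```

```text
387.07142857142856 203.78571428571428 387.283105022831 203.75342465753425 [ 0.53884622 -0.21326895  0.0735    ]
385.2142857142857 224.21428571428572 385.19081272084804 224.67491166077738 [ 0.48317344 -0.20677796  0.0735    ]
len 0.05604989815166448 yaw -6.650188435669489 ctr [ 0.51100983 -0.21002345  0.0735    ]
[[ 0.5752 -0.1334  0.006 ]
 [ 0.5922 -0.2708  0.006 ]
 [ 0.4454 -0.2901  0.006 ]
 [ 0.4274 -0.1518  0.006 ]] [ 0.51006329 -0.21151176  0.006     ]
plate yaw 7.274335795241756
((567.6585693359375, 138.2083740234375), (15.191399574279785, 78.79674530029297), 87.63429260253906) [567.56616 138.02676]
pos [0.28   0.5584 0.1929] rpy [-179.93    0.    153.37] F [1.  0.1 0.2] M [ 0.01  0.03 -0.01] w 0.0871 t 0.1
move cm [-44.57 -24.62   3.33] twist -26.63
```

Request:
{"op": "jog_arm", "data": {"linear": [[-4,-2.2,0],[-8,-4.4,0],[-12,-6.6,0],[-16,-8.8,0],[-20,-11,0],[-24,-13.2,0],[-28,-15.4,0],[-32,-17.6,0],[-36,-19.8,0],[-40,-22,0]], "twist": [-3,-6,-9,-12,-15,-18,-21,-24,-25,-25], "fingers": [1,1,1,1,1,1,1,1,1,1], "newtons": 40}}

```text
time: 0.93
position: [0.5171, 0.2136, 0.1935]
tcp_rot: [3.142, -0.0, 3.115]
contact_force: [0.6, -0.1, -0.2]
width: 0.0873
grip_force: 0.0
```

```bash
python3 -c "
from h import *
togo([.5677,.1384,.0813],178.5)"
```

```text
pos [0.5171 0.2136 0.1935] rpy [ 1.8000e+02 -1.0000e-02  1.7845e+02] F [ 0.6 -0.1 -0.2] M [ 0.11  0.03 -0.04] w 0.0873 t 0.93
move cm [-5.26 -7.38 11.22] twist -0.05
```

Request:
{"op": "jog_arm", "data": {"linear": [[-2.9,-4.4,0],[-2.9,-4.4,2],[-2.9,-4.4,4],[-2.9,-4.4,5],[-2.9,-4.4,5]], "twist": [0,0,0,0,0], "fingers": [1,1,1,1,1]}}

```text
time: 1.35
position: [0.5425, 0.1706, 0.141]
tcp_rot: [-3.14, -0.004, 3.114]
contact_force: [-1.2, 0.2, -1.7]
width: 0.0871
grip_force: 0.0
```

```bash
python3 -c "
from h import *
togo([.5677,.1384,.0813],178.5)"
```

```text
pos [0.5425 0.1706 0.141 ] rpy [-179.9    -0.25  178.39] F [-1.2  0.2 -1.7] M [0.03 0.03 0.01] w 0.0871 t 1.35
move cm [-2.64 -3.14  5.96] twist -0.11
```

Request:
{"op": "jog_arm", "data": {"linear": [[-2.6,-3.1,0],[-2.6,-3.1,0],[-2.6,-3.1,0]], "twist": [0,0,0], "fingers": [1,1,1]}}

```text
time: 1.6
position: [0.5703, 0.138, 0.1446]
tcp_rot: [-3.141, 0.001, 3.111]
contact_force: [0.4, 0.4, -0.0]
width: 0.0872
grip_force: 0.0
```

```bash
python3 -c "
from h import *
togo([.5677,.1384,.0813],178.5)"
```

```text
pos [0.5703 0.138  0.1446] rpy [-1.7998e+02  6.0000e-02  1.7826e+02] F [ 0.4  0.4 -0. ] M [ 0.05 -0.   -0.03] w 0.0872 t 1.6
move cm [0.27 0.03 6.33] twist -0.24
```

Centred over the bar, so I go down and close.

Request:
{"op": "jog_arm", "data": {"linear": [[0.2,0,2.1],[0.2,0,4.2],[0.2,0,6.2],[0.2,0,6.2],[0.2,0,6.2],[0.2,0,6.2],[0.2,0,6.2],[0.2,0,6.2],[0.2,0,6.2],[0.2,0,6.2]], "twist": [0,0,0,0,0,0,0,0,0,0], "fingers": [1,1,1,1,0.2,-0.4,-1,-1,-1,-1], "newtons": 50}}

```text
time: 2.43
position: [0.5676, 0.1392, 0.0822]
tcp_rot: [3.141, 0.001, 3.113]
contact_force: [-0.3, 0.1, 0.4]
width: 0.0546
grip_force: 0.0
```

Request:
{"op": "jog_arm", "data": {"linear": [[0,0,0],[0,0,0],[0,0,0],[0,0,0],[0,0,0]], "twist": [0,0,0,0,0], "fingers": [-1,-1,-1,-1,-1]}}

```text
time: 2.85
position: [0.5673, 0.1391, 0.0816]
tcp_rot: [3.142, -0.0, 3.113]
contact_force: [-0.2, -0.9, 0.5]
width: 0.0219
grip_force: 0.0
```

```bash
python3 -c "
from h import *
togo([.5677,.1384,.15],173.4); print(sensors.state()['grip_force'])"
```

```text
pos [0.5673 0.1391 0.0816] rpy [180.    -0.   178.37] F [-0.2 -0.9  0.5] M [ 0.01 -0.01  0.05] w 0.0219 t 2.85
move cm [-0.04 -0.07 -6.84] twist 4.97
0.0
```

Request:
{"op": "jog_arm", "data": {"linear": [[0,0,0],[0,0,0],[0,0,0],[0,0,0],[0,0,0],[0,0,0]], "twist": [0,0,0,0,0,0], "fingers": [-1,-1,-1,-1,-1,-1]}}

```text
time: 3.35
position: [0.5673, 0.1391, 0.0816]
tcp_rot: [3.142, -0.0, 3.113]
contact_force: [-0.3, 0.5, -0.0]
width: 0.0137
grip_force: 50.0
```

Request:
{"op": "jog_arm", "data": {"linear": [[0,0,-1],[0,0,-3],[0,0,-6],[0,0,-9],[0,0,-9],[0,0,-9]], "twist": [0,0,0,0,0,0], "fingers": [-1,-1,-1,-1,-1,-1]}}

```text
time: 3.85
position: [0.5683, 0.1394, 0.1738]
tcp_rot: [3.14, 0.003, 3.113]
contact_force: [0.2, 0.2, -2.5]
width: 0.0133
grip_force: 50.0
```

```bash
python3 -c "
from h import *
togo([.511,-.210,.175],173.4); print(sensors.state()['grip_force'])"
```

```text
pos [0.5683 0.1394 0.1738] rpy [179.91   0.19 178.37] F [ 0.2  0.2 -2.5] M [ 0.07  0.02 -0.02] w 0.0133 t 3.85
move cm [  4.73 -35.09  -0.19] twist 4.97
49.974310200777836
```

Request:
{"op": "jog_arm", "data": {"linear": [[0.6,-3.9,0],[1.1,-7.8,0],[1.6,-11.7,0],[2.2,-15.6,0],[2.7,-19.5,0],[3.2,-23.4,0],[3.7,-27.3,0],[4.2,-31.2,0],[4.7,-35,0],[4.7,-35,0]], "twist": [0,1,2,3,4,5,5,5,5,5], "fingers": [-1,-1,-1,-1,-1,-1,-1,-1,-1,-1]}}

```text
time: 4.68
position: [0.5066, -0.2182, 0.1708]
tcp_rot: [-3.138, -0.002, 3.016]
contact_force: [-1.1, -1.0, -1.9]
width: 0.0135
grip_force: 50.0
```

Request:
{"op": "jog_arm", "data": {"linear": [[0,0,0],[0,0,0],[0,0,0]], "twist": [0,0,0], "fingers": [-1,-1,-1]}}

```text
time: 4.93
position: [0.5104, -0.2078, 0.1709]
tcp_rot: [3.141, -0.001, 3.028]
contact_force: [-0.0, 0.4, -1.7]
width: 0.0134
grip_force: 50.0
```

```bash
python3 -c "
from h import *
togo([.511,-.210,.160],173.4)
a=grab('top');b=grab('scene')
q=pts(b);import numpy as np
d=np.linalg.norm(q-np.array([.511,-.21,.11]),axis=-1);v,u=np.unravel_index(d.argmin(),d.shape);print(u,v)
A=cv2.resize(b['color'][165:265,225:335],None,fx=6,fy=6,interpolation=cv2.INTER_CUBIC)
cv2.imwrite('pics/s2.png',A[:,:,::-1])
B=cv2.resize(a['color'][160:270,320:450],None,fx=5,fy=5,interpolation=cv2.INTER_CUBIC)
cv2.imwrite('pics/t2.png',B[:,:,::-1])
"
```

```text
pos [ 0.5104 -0.2078  0.1709] rpy [ 1.7996e+02 -7.0000e-02  1.7349e+02] F [-0.   0.4 -1.7] M [ 0.1   0.01 -0.01] w 0.0134 t 4.93
move cm [-0.08 -0.21  1.09] twist 0.09
271 207
```

View pics/s2.png

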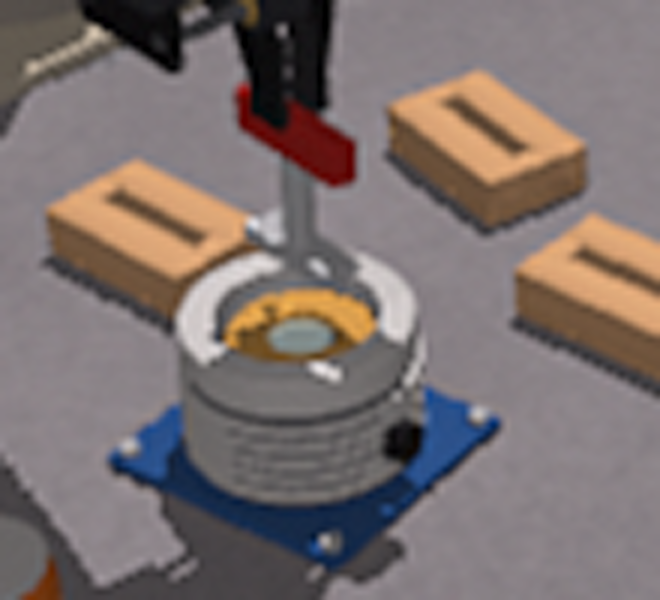

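Scene crop: the spanner hangs upright over the mouth with the bar level. I'll fix the lateral offset and lower to just above the ring.

Request:
{"op": "jog_arm", "data": {"linear": [[-0.05,-0.2,0],[-0.05,-0.2,1.6],[-0.05,-0.2,3.2],[-0.05,-0.2,3.2],[-0.05,-0.2,3.2],[-0.05,-0.2,3.2]], "twist": [0,0,0,0,0,0], "fingers": [-1,-1,-1,-1,-1,-1]}}

```text
time: 5.53
position: [0.5111, -0.2115, 0.1405]
tcp_rot: [-3.141, 0.001, 3.026]
contact_force: [-0.4, 0.9, -3.1]
width: 0.0135
grip_force: 50.0
```

```bash
python3 -c "
from h import *
togo([.5106,-.210,.1256],173.4)
b=grab('scene')
A=cv2.resize(b['color'][180:260,235:315],None,fx=7,fy=7,interpolation=cv2.INTER_CUBIC)
cv2.imwrite('pics/s3.png',A[:,:,::-1])"
```

```text
pos [ 0.5111 -0.2115  0.1405] rpy [-1.7999e+02  4.0000e-02  1.7339e+02] F [-0.4  0.9 -3.1] M [ 0.09  0.03 -0.01] w 0.0135 t 5.53
move cm [0.07 0.14 1.49] twist -0.01
```

View pics/s3.png

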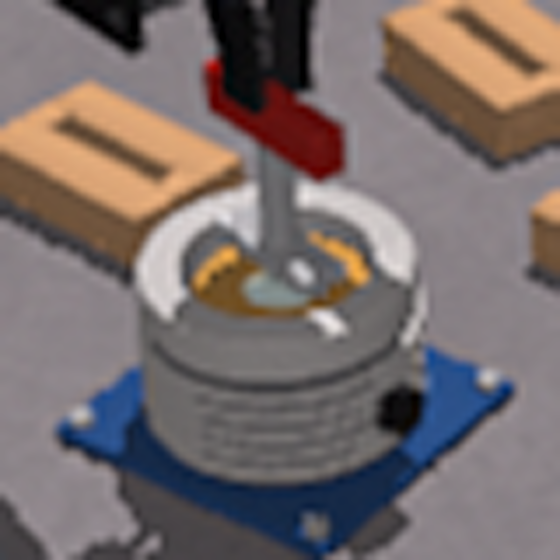

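Scene crop: the yoke is inside the bore just above the ring, with the stem at (280,220) and the handle level. I lower gently from here.

Request:
{"op": "jog_arm", "data": {"linear": [[0,0.15,0.2],[0,0.15,0.4],[0,0.15,0.6],[0,0.15,0.6],[0,0.15,0.6]], "twist": [0,0,0,0,0], "fingers": [-1,-1,-1,-1,-1]}}

```text
time: 6.0
position: [0.5108, -0.21, 0.1335]
tcp_rot: [3.142, -0.0, 3.026]
contact_force: [-0.4, -0.0, -1.8]
width: 0.0137
grip_force: 50.0
```

Request:
{"op": "jog_arm", "data": {"linear": [[0,0,0.05],[0,0,0.1],[0,0,0.15],[0,0,0.2],[0,0,0.25],[0,0,0.3],[0,0,0.3],[0,0,0.3]], "twist": [0,0,0,0,0,0,0,0], "fingers": [-1,-1,-1,-1,-1,-1,-1,-1]}}

```text
time: 6.67
position: [0.5108, -0.21, 0.1306]
tcp_rot: [3.142, -0.0, 3.026]
contact_force: [0.3, 0.3, -1.6]
width: 0.0134
grip_force: 50.0
```

```bash
python3 -c "
from h import *
togo([.5106,-.210,.1256],173.4)"
```

```text
pos [ 0.5108 -0.21    0.1306] rpy [180.    -0.   173.37] F [ 0.3  0.3 -1.6] M [0.03 0.07 0.02] w 0.0134 t 6.67
move cm [ 0.02 -0.01  0.5 ] twist -0.03
```

Request:
{"op": "jog_arm", "data": {"linear": [[0,0,0.03],[0,0,0.06],[0,0,0.1],[0,0,0.13],[0,0,0.16],[0,0,0.2],[0,0,0.2],[0,0,0.2]], "twist": [0,0,0,0,0,0,0,0], "fingers": [-1,-1,-1,-1,-1,-1,-1,-1]}}

```text
time: 7.33
position: [0.5108, -0.2099, 0.1286]
tcp_rot: [3.141, -0.0, 3.026]
contact_force: [0.5, -0.2, -2.3]
width: 0.0137
grip_force: 50.0
```

```bash
python3 -c "
from h import *
togo([.5106,-.210,.1256],173.4)"
```

```text
pos [ 0.5108 -0.2099  0.1286] rpy [179.99  -0.   173.37] F [ 0.5 -0.2 -2.3] M [-0.02  0.04 -0.02] w 0.0137 t 7.33
move cm [ 0.02 -0.01  0.3 ] twist -0.03
```

Request:
{"op": "jog_arm", "data": {"linear": [[0,0,0.03],[0,0,0.06],[0,0,0.1],[0,0,0.13],[0,0,0.16],[0,0,0.2],[0,0,0.2],[0,0,0.2]], "twist": [0,0,0,0,0,0,0,0], "fingers": [-1,-1,-1,-1,-1,-1,-1,-1]}}

```text
time: 8.0
position: [0.5108, -0.21, 0.1266]
tcp_rot: [3.141, 0.0, 3.026]
contact_force: [-0.5, -0.1, -1.9]
width: 0.0137
grip_force: 50.0
```

```bash
python3 -c "
from h import *
togo([.5106,-.210,.1256],173.4)"
```

```text
pos [ 0.5108 -0.21    0.1266] rpy [179.99   0.   173.37] F [-0.5 -0.1 -1.9] M [ 0.02  0.06 -0.  ] w 0.0137 t 8.0
move cm [ 0.02 -0.01  0.1 ] twist -0.03
```

Request:
{"op": "jog_arm", "data": {"linear": [[0,0,0.02],[0,0,0.04],[0,0,0.06],[0,0,0.08],[0,0,0.08],[0,0,0.08]], "twist": [0,0,0,0,0,0], "fingers": [-1,-1,-1,-1,-1,-1]}}

```text
time: 8.5
position: [0.5108, -0.21, 0.1258]
tcp_rot: [3.142, -0.0, 3.026]
contact_force: [-0.7, 0.4, -2.5]
width: 0.0135
grip_force: 50.0
```

```bash
python3 -c "
from h import *
togo([.5106,-.210,.1256],173.4)"
```

```text
pos [ 0.5108 -0.21    0.1258] rpy [179.99  -0.   173.37] F [-0.7  0.4 -2.5] M [ 0.   -0.02 -0.02] w 0.0135 t 8.5
move cm [ 0.02 -0.01  0.02] twist -0.03
```

Request:
{"op": "jog_arm", "data": {"linear": [[0,0,0.02],[0,0,0.04],[0,0,0.04]], "twist": [0,0,0], "fingers": [-1,-1,-1]}}

```text
time: 8.75
position: [0.5109, -0.2101, 0.1256]
tcp_rot: [-3.142, 0.0, 3.026]
contact_force: [-0.1, 0.1, -0.9]
width: 0.0135
grip_force: 50.0
```

Request:
{"op": "jog_arm", "data": {"linear": [[0,0,0.02],[0,0,0.04],[0,0,0.04]], "twist": [0,0,0], "fingers": [-1,-1,-1]}}

```text
time: 9.0
position: [0.5109, -0.2102, 0.1254]
tcp_rot: [-3.142, 0.0, 3.026]
contact_force: [-2.0, -1.1, 4.4]
width: 0.0137
grip_force: 50.0
```

Pins are fully seated, with contact at the expected height. Now I turn clockwise.

Request:
{"op": "jog_arm", "data": {"linear": [[0,0,-0.03],[0,0,-0.03],[0,0,-0.03],[0,0,-0.03],[0,0,-0.03],[0,0,-0.03],[0,0,-0.03]], "twist": [0,2,4,6,8,10,10], "fingers": [-1,-1,-1,-1,-1,-1,-1]}}

```text
time: 9.58
position: [0.5111, -0.2097, 0.1254]
tcp_rot: [3.141, 0.0, 2.85]
contact_force: [-0.6, -0.9, 2.3]
width: 0.0138
grip_force: 50.0
```

```bash
python3 -c "
from h import *
togo([.511,-.210,.1256],163.4)"
```

```text
pos [ 0.5111 -0.2097  0.1254] rpy [1.7998e+02 2.0000e-02 1.6330e+02] F [-0.6 -0.9  2.3] M [0.11 0.18 0.08] w 0.0138 t 9.58
move cm [ 0.   -0.03 -0.02] twist -0.1
```

Request:
{"op": "jog_arm", "data": {"linear": [[0,0,0],[0,0,0],[0,0,0],[0,0,0],[0,0,0],[0,0,0],[0,0,0],[0,0,0],[0,0,0],[0,0,0]], "twist": [3,6,9,12,15,18,21,24,27,27], "fingers": [-1,-1,-1,-1,-1,-1,-1,-1,-1,-1]}}

```text
time: 10.42
position: [0.5114, -0.2097, 0.1254]
tcp_rot: [3.141, 0.001, 2.379]
contact_force: [1.4, 0.4, 0.2]
width: 0.0138
grip_force: 50.0
```

```bash
python3 -c "
from h import *
togo([.511,-.210,.1256],118.5);print(sensors.state()['qpos'].round(2))"
```

```text
pos [ 0.5114 -0.2097  0.1254] rpy [1.7996e+02 3.0000e-02 1.3632e+02] F [1.4 0.4 0.2] M [ 0.12 -0.29  0.09] w 0.0138 t 10.42
move cm [ 0.01 -0.05 -0.02] twist 17.82
[-0.16  0.24  0.54  1.77 -0.13  1.17  1.23]
```

Request:
{"op": "jog_arm", "data": {"linear": [[0,0,0],[0,0,0],[0,0,0],[0,0,0],[0,0,0],[0,0,0],[0,0,0],[0,0,0]], "twist": [2,4,6,8,10,12,14,14], "fingers": [-1,-1,-1,-1,-1,-1,-1,-1]}}

```text
time: 11.08
position: [0.5114, -0.2097, 0.1254]
tcp_rot: [3.141, 0.0, 2.137]
contact_force: [1.7, 0.5, 1.2]
width: 0.0138
grip_force: 50.0
```

```bash
python3 -c "
from h import *
togo([.511,-.210,.1256],118.5)"
```

```text
pos [ 0.5114 -0.2097  0.1254] rpy [1.7995e+02 2.0000e-02 1.2244e+02] F [1.7 0.5 1.2] M [ 0.16 -0.44  0.15] w 0.0138 t 11.08
move cm [-0.01 -0.05 -0.02] twist 3.94
```

Request:
{"op": "jog_arm", "data": {"linear": [[0,0,0],[0,0,0],[0,0,0],[0,0,0]], "twist": [1,2,3,3], "fingers": [-1,-1,-1,-1]}}

```text
time: 11.42
position: [0.5111, -0.2099, 0.1254]
tcp_rot: [3.141, 0.0, 2.083]
contact_force: [2.1, 1.7, 1.2]
width: 0.0136
grip_force: 50.1
```

```bash
python3 -c "
from h import *
togo([.511,-.210,.1256],118.5)"
```

```text
pos [ 0.5111 -0.2099  0.1254] rpy [1.7997e+02 1.0000e-02 1.1933e+02] F [2.1 1.7 1.2] M [ 0.26 -0.54  0.13] w 0.0136 t 11.42
move cm [-0.01 -0.01 -0.02] twist 0.83
```

Request:
{"op": "jog_arm", "data": {"linear": [[0,0,0],[0,0,0],[0,0,0]], "twist": [1,2,2], "fingers": [-1,-1,-1]}}

```text
time: 11.67
position: [0.511, -0.2099, 0.1254]
tcp_rot: [3.141, 0.0, 2.047]
contact_force: [2.3, 2.1, 1.9]
width: 0.0138
grip_force: 50.1
```

```bash
python3 -c "
from h import *
togo([.511,-.210,.1256],118.5)"
```

```text
pos [ 0.511  -0.2099  0.1254] rpy [1.7998e+02 1.0000e-02 1.1729e+02] F [2.3 2.1 1.9] M [ 0.29 -0.7   0.08] w 0.0138 t 11.67
move cm [-0.01 -0.   -0.02] twist -1.21
```

Request:
{"op": "jog_arm", "data": {"linear": [[0,0,-0.03],[0,0,-0.03],[0,0,-0.03]], "twist": [1,2,2], "fingers": [-1,-1,-1]}}

```text
time: 11.92
position: [0.5108, -0.21, 0.1255]
tcp_rot: [-3.142, -0.0, 2.012]
contact_force: [1.8, 0.8, -0.3]
width: 0.0135
grip_force: 50.1
```

```bash
python3 -c "
from h import *
togo([.511,-.210,.1256],118.5)"
```

```text
pos [ 0.5108 -0.21    0.1255] rpy [-1.8000e+02 -1.0000e-02  1.1528e+02] F [ 1.8  0.8 -0.3] M [ 0.21 -0.69  0.06] w 0.0135 t 11.92
move cm [-0.01  0.02 -0.01] twist -3.22
```

Request:
{"op": "jog_arm", "data": {"linear": [[0,0,0],[0,0,0],[0,0,0]], "twist": [1,2,2], "fingers": [-1,-1,-1]}}

```text
time: 12.17
position: [0.5108, -0.2099, 0.1255]
tcp_rot: [-3.141, -0.0, 1.977]
contact_force: [2.8, 1.2, -2.0]
width: 0.0133
grip_force: 50.4
```

```bash
python3 -c "
from h import *
togo([.511,-.210,.1256],118.5)
b=grab('scene');a=grab('top')
A=cv2.resize(b['color'][180:260,235:315],None,fx=5,fy=5,interpolation=cv2.INTER_CUBIC)
B=cv2.resize(a['color'][175:255,345:425],None,fx=5,fy=5,interpolation=cv2.INTER_CUBIC)
cv2.imwrite('pics/s4.png',np.hstack([A,B])[:,:,::-1])
q=pts(b);h=cv2.cvtColor(b['color'],cv2.COLOR_RGB2HSV);m=((h[...,0]<8)|(h[...,0]>172))&(h[...,1]>150)&(np.linalg.norm(q-[.511,-.21,.144],axis=-1)<.06)
print(m.sum(),cv2.minAreaRect(q[m][:,:2].astype(np.float32)*1000))
"
```

```text
pos [ 0.5108 -0.2099  0.1255] rpy [-1.7999e+02 -1.0000e-02  1.1329e+02] F [ 2.8  1.2 -2. ] M [ 0.19 -0.69  0.19] w 0.0133 t 12.17
move cm [-0.02  0.01 -0.01] twist -5.21
113 ((520.685546875, -220.3850860595703), (24.658443450927734, 66.06932067871094), 20.76960563659668)
```

View pics/s4.png

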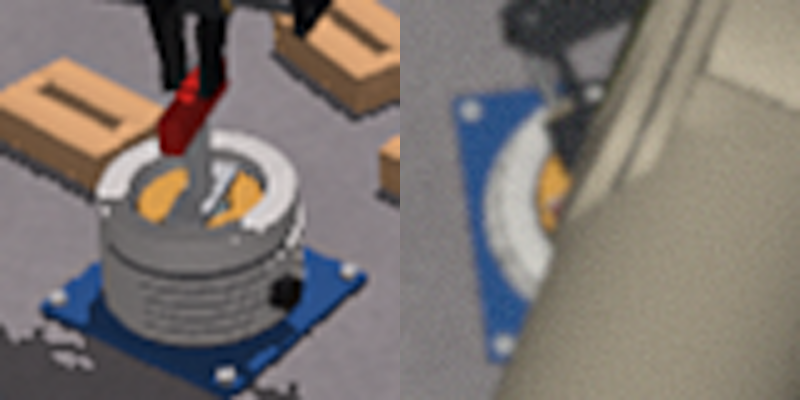

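Scene crop: the yoke is flat in the ring and the bar follows the hand (about 111° measured against 113° for the tool). Mz is rising, so I continue nipping up.

Request:
{"op": "jog_arm", "data": {"linear": [[0,0,0],[0,0,0],[0,0,0]], "twist": [0.5,1,1], "fingers": [-1,-1,-1]}}

```text
time: 12.52
position: [0.5108, -0.21, 0.1256]
tcp_rot: [-3.142, -0.0, 1.96]
contact_force: [2.8, 0.2, -1.2]
width: 0.0136
grip_force: 50.6
```

```bash
python3 -c "
from h import *
togo([.511,-.210,.1256],118.5)"
```

```text
pos [ 0.5108 -0.21    0.1256] rpy [-1.8000e+02 -1.0000e-02  1.1233e+02] F [ 2.8  0.2 -1.2] M [ 0.15 -0.7   0.26] w 0.0136 t 12.52
move cm [-0.01  0.02 -0.  ] twist -6.17
```

Request:
{"op": "jog_arm", "data": {"linear": [[0,0,0],[0,0,0],[0,0,0]], "twist": [0.5,1,1], "fingers": [-1,-1,-1]}}

```text
time: 12.77
position: [0.5108, -0.2099, 0.1256]
tcp_rot: [-3.142, -0.0, 1.943]
contact_force: [2.5, 0.2, -1.9]
width: 0.0134
grip_force: 51.0
```

```bash
python3 -c "
from h import *
togo([.511,-.210,.1256],118.5)"
```

```text
pos [ 0.5108 -0.2099  0.1256] rpy [-180.     -0.    111.33] F [ 2.5  0.2 -1.9] M [ 0.17 -0.66  0.42] w 0.0134 t 12.77
move cm [-0.01  0.01 -0.  ] twist -7.17
```

Request:
{"op": "jog_arm", "data": {"linear": [[0,0,0],[0,0,0],[0,0,0.03],[0,0,0.05],[0,0,0.05]], "twist": [0.5,1,1.5,2,2], "fingers": [-1,-1,-1,-1,-1]}}

```text
time: 13.18
position: [0.5111, -0.2099, 0.1254]
tcp_rot: [3.141, 0.0, 1.908]
contact_force: [1.6, 0.6, 1.4]
width: 0.0133
grip_force: 52.1
```

```bash
python3 -c "
from h import *
togo([.511,-.210,.1256],118.5)"
```

```text
pos [ 0.5111 -0.2099  0.1254] rpy [1.7997e+02 1.0000e-02 1.0934e+02] F [1.6 0.6 1.4] M [ 0.31 -0.59  0.62] w 0.0133 t 13.18
move cm [-0.   -0.01 -0.02] twist -9.16
```

Request:
{"op": "jog_arm", "data": {"linear": [[0,0,0.02],[0,0,0.04],[0,0,0.04],[0,0,0.04]], "twist": [0.5,1,1,1], "fingers": [-1,-1,-1,-1]}}

```text
time: 13.52
position: [0.5113, -0.2099, 0.1253]
tcp_rot: [3.14, 0.0, 1.891]
contact_force: [2.3, 1.4, 5.5]
width: 0.0137
grip_force: 52.8
```

```bash
python3 -c "
from h import *
togo([.511,-.210,.1256],118.5)"
```

```text
pos [ 0.5113 -0.2099  0.1253] rpy [1.7994e+02 2.0000e-02 1.0837e+02] F [2.3 1.4 5.5] M [ 0.36 -0.56  0.73] w 0.0137 t 13.52
move cm [ 0.   -0.04 -0.03] twist -10.13
```

Request:
{"op": "jog_arm", "data": {"linear": [[0,0,0.02],[0,0,0.03],[0,0,0.03],[0,0,0.03]], "twist": [0,0,0,0], "fingers": [-1,-1,-1,-1]}}

```text
time: 13.85
position: [0.5115, -0.2099, 0.1252]
tcp_rot: [3.14, 0.0, 1.891]
contact_force: [1.9, 1.8, 6.6]
width: 0.0132
grip_force: 52.8
```

Request:
{"op": "jog_arm", "data": {"linear": [[0,0,-0.05],[0,0,-0.1],[0,0,-0.1],[0,0,-0.1],[0,0,-0.1]], "twist": [-1.5,-3,-4.5,-5.5,-5.5], "fingers": [-1,-1,-1,-1,-1]}}

```text
time: 14.27
position: [0.5109, -0.21, 0.1254]
tcp_rot: [3.141, -0.0, 1.987]
contact_force: [2.8, 2.0, 1.5]
width: 0.0137
grip_force: 50.2
```

```bash
python3 -c "
from h import *
togo([.511,-.210,.1256],118.5)"
```

```text
pos [ 0.5109 -0.21    0.1254] rpy [179.99  -0.   113.87] F [2.8 2.  1.5] M [ 0.3  -0.73  0.15] w 0.0137 t 14.27
move cm [-0.    0.02 -0.02] twist -4.63
```

Request:
{"op": "jog_arm", "data": {"linear": [[0,0,-0.05],[0,0,-0.1],[0,0,-0.3],[0,0,-0.5],[0,0,-0.8],[0,0,-0.8]], "twist": [-1,-1,-1,-1,-1,-1], "fingers": [-1,-1,-1,-1,-1,-1]}}

```text
time: 14.77
position: [0.5105, -0.2104, 0.1339]
tcp_rot: [-3.141, -0.0, 2.004]
contact_force: [-0.3, 0.1, -1.4]
width: 0.0132
grip_force: 50.0
```

```bash
python3 -c "
from h import *
togo([.5673,.1391,.175],178.4)"
```

```text
pos [ 0.5105 -0.2104  0.1339] rpy [-179.98   -0.    114.83] F [-0.3  0.1 -1.4] M [-0.01  0.03  0.03] w 0.0132 t 14.77
move cm [29.33 19.83 -4.12] twist -63.57
```

Free of the ring. Lift clear and return to the rest.

Request:
{"op": "jog_arm", "data": {"linear": [[0,0,-2],[0,0,-4.2],[0,0,-4.2],[3,2,-4.2],[6,4,-4.2],[9,6,-4.2],[12,8,-4.2],[15,10,-4.2],[18,12,-4.2],[21,14,-4.2]], "twist": [0,0,0,-7,-14,-21,-28,-35,-42,-49], "fingers": [-1,-1,-1,-1,-1,-1,-1,-1,-1,-1]}}

```text
time: 15.6
position: [0.5491, 0.0408, 0.1751]
tcp_rot: [-3.141, -0.001, 2.866]
contact_force: [-0.1, -1.1, -1.8]
width: 0.0136
grip_force: 50.0
```

Request:
{"op": "jog_arm", "data": {"linear": [[0,0,0],[0,0,0]], "twist": [0,0], "fingers": [-1,-1]}}

```text
time: 15.77
position: [0.5491, 0.0416, 0.1746]
tcp_rot: [-3.141, -0.001, 2.864]
contact_force: [0.1, -1.9, -1.7]
width: 0.0136
grip_force: 50.0
```

```bash
python3 -c "
from h import *
togo([.5673,.1391,.175],178.4)"
```

```text
pos [0.5491 0.0416 0.1746] rpy [-1.7998e+02 -7.0000e-02  1.6410e+02] F [ 0.1 -1.9 -1.7] M [-0.07 -0.01  0.  ] w 0.0136 t 15.77
move cm [ 0.92  9.87 -0.04] twist -14.3
```

Request:
{"op": "jog_arm", "data": {"linear": [[0.3,3.3,0],[0.6,6.6,0],[0.9,9.85,0],[0.9,9.85,0],[0.9,9.85,0],[0.9,9.85,0]], "twist": [-6,-12,-14.3,-14.3,-14.3,-14.3], "fingers": [-1,-1,-1,-1,-1,-1]}}

```text
time: 16.27
position: [0.5682, 0.1346, 0.175]
tcp_rot: [-3.14, -0.001, 3.107]
contact_force: [0.3, -0.7, -2.3]
width: 0.0136
grip_force: 50.0
```

```bash
python3 -c "
from h import *
togo([.5673,.1391,.0816],178.4)
a=grab('top');b=grab('scene')
A=cv2.resize(a['color'][180:255,345:425],None,fx=5,fy=5,interpolation=cv2.INTER_CUBIC)
B=cv2.resize(b['color'][155:230,325:405],None,fx=5,fy=5,interpolation=cv2.INTER_CUBIC)
cv2.imwrite('pics/s5.png',np.hstack([A,B])[:,:,::-1])"
```

```text
pos [0.5682 0.1346 0.175 ] rpy [-1.7993e+02 -3.0000e-02  1.7799e+02] F [ 0.3 -0.7 -2.3] M [-0.07 -0.03 -0.01] w 0.0136 t 16.27
move cm [0.11 0.46 9.34] twist -0.41
```

View pics/s5.png

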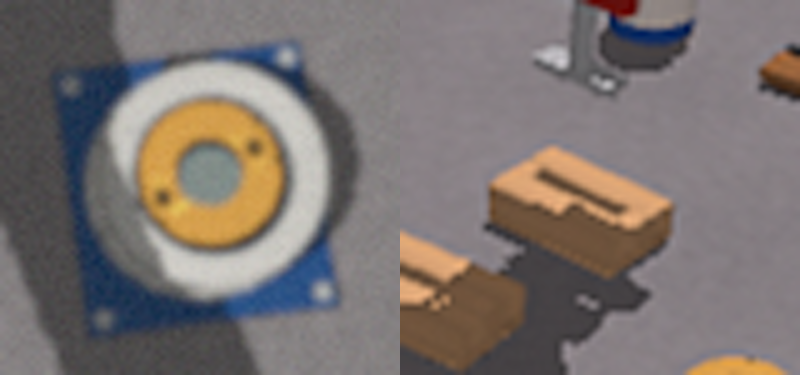

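Left crop: the holes at (255,147) and (162,197) give a line at about -61.7°, where -61.5° is home, so the ring is home. Right crop: the spanner hangs upright near the rest slot. I correct the offset and lower.

Request:
{"op": "jog_arm", "data": {"linear": [[0.1,0.45,0],[0.1,0.45,2],[0.1,0.45,4],[0.1,0.45,6],[0.1,0.45,7.5],[0.1,0.45,7.5],[0.1,0.45,7.5],[0.1,0.45,7.5]], "twist": [0,0,0,0,0,0,0,0], "fingers": [-1,-1,-1,-1,-1,-1,-1,-1]}}

```text
time: 17.03
position: [0.5681, 0.141, 0.1017]
tcp_rot: [3.141, 0.001, 3.109]
contact_force: [-0.1, 0.1, -1.6]
width: 0.0138
grip_force: 50.0
```

```bash
python3 -c "
from h import *
togo([.5673,.1391,.0816],178.4)"
```

```text
pos [0.5681 0.141  0.1017] rpy [1.7996e+02 8.0000e-02 1.7813e+02] F [-0.1  0.1 -1.6] M [ 0.09 -0.    0.06] w 0.0138 t 17.03
move cm [ 0.08 -0.19  2.01] twist -0.27
```

Request:
{"op": "jog_arm", "data": {"linear": [[0.1,-0.2,0],[0.1,-0.2,0.4],[0.1,-0.2,0.8],[0.1,-0.2,1.2],[0.1,-0.2,1.6],[0.1,-0.2,1.8],[0.1,-0.2,1.8],[0.1,-0.2,1.8]], "twist": [0,0,0,0,0,0,0,0], "fingers": [-1,-1,-1,-1,-1,-1,-1,-1]}}

```text
time: 17.7
position: [0.5663, 0.1391, 0.0823]
tcp_rot: [-3.142, -0.0, 3.11]
contact_force: [0.1, -0.1, -2.1]
width: 0.0135
grip_force: 50.0
```

Request:
{"op": "jog_arm", "data": {"linear": [[0,0,0.05],[0,0,0.1],[0,0,0.15],[0,0,0.18],[0,0,0.18]], "twist": [0,0,0,0,0], "fingers": [-1,-1,-1,-1,-1]}}

```text
time: 18.12
position: [0.5667, 0.1392, 0.0816]
tcp_rot: [3.141, 0.001, 3.11]
contact_force: [-2.3, -1.5, 6.5]
width: 0.0137
grip_force: 50.0
```

Seated at the original height. I release slowly.

Request:
{"op": "jog_arm", "data": {"linear": [[0,0,-0.07],[0,0,-0.07],[0,0,-0.07],[0,0,-0.07],[0,0,-0.07],[0,0,-0.07],[0,0,-0.07],[0,0,-0.07],[0,0,-0.07],[0,0,-0.07]], "twist": [0,0,0,0,0,0,0,0,0,0], "fingers": [-1,-0.6,-0.5,-0.4,-0.2,0,0.3,0.6,1,1]}}

```text
time: 18.95
position: [0.5664, 0.1391, 0.0814]
tcp_rot: [3.141, 0.0, 3.11]
contact_force: [0.3, -0.4, -0.0]
width: 0.0582
grip_force: 0.0
```

Request:
{"op": "jog_arm", "data": {"linear": [[0,0,0],[0,0,0],[0,0,0],[0,0,0],[0,0,-2],[0,0,-5],[0,0,-9],[0,0,-12],[0,0,-12],[0,0,-12]], "twist": [0,0,0,0,0,0,0,0,0,0], "fingers": [1,1,1,1,1,1,1,1,1,1]}}

```text
time: 19.78
position: [0.5674, 0.1394, 0.2034]
tcp_rot: [3.14, 0.004, 3.11]
contact_force: [-0.0, 0.1, -0.5]
width: 0.0869
grip_force: 0.0
```

```bash
python3 -c "
from h import *
togo([.5673,.1391,.0816],178.4)
b=grab('scene')
A=cv2.resize(b['color'][130:230,310:420],None,fx=5,fy=5,interpolation=cv2.INTER_CUBIC)
cv2.imwrite('pics/s6.png',A[:,:,::-1])"
```

```text
pos [0.5674 0.1394 0.2034] rpy [179.91   0.2  178.17] F [-0.   0.1 -0.5] M [ 0.01  0.02 -0.01] w 0.0869 t 19.78
move cm [ 0.05 -0.05 12.18] twist -0.23
```

View pics/s6.png

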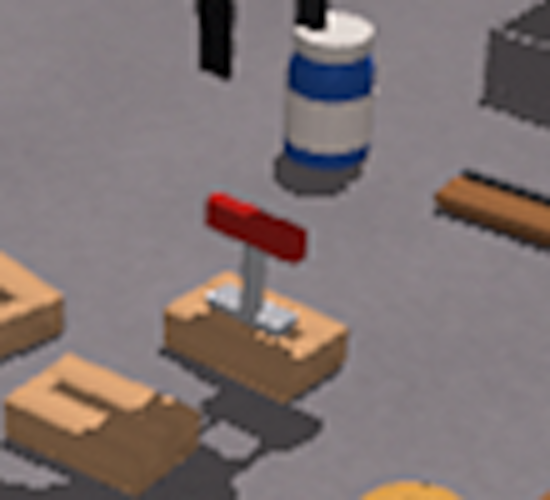

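The spanner stands upright, flat on its rest at crop (255,315), and the gripper is clear. Handing in.

```bash
python3 -c "
from h import *
print(ctrl.hand_in())"
```

```text
the job is handed in; nothing more can be done
None
```

I turned the ring home and nipped it tight against its stop, put the spanner back upright and released in its rest, and handed the job in; no verdict came back.

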